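# Open the lubricator's sprung filler cap

### The job

The small blue lubricator tank is to be topped up. Take the little red pack off its yellow filler cap and stand it upright on the bench, then push the cap down against its spring, no harder than that takes, twist it past its catch to where it springs free, lift it off and stand it, right way up, in the steel parts tray. Do not knock over the red oil bottle.

Things in the scene. Friction and masses are not known exactly. Their poses are not given: they have to be found in the camera images.
- tank: Blue lubricator tank with a steel foot, 116 x 96 mm, flat top 70 mm above the bench, fixed. Origin at the centre of its underside; its amber sight glass faces its -x, z up. A steel bezel ring (72 mm outside diameter, 20 mm high) round the filler stands in the middle of its top.
- tank_filler (a point): Centre of the filler's mouth, level with the bezel's upper face, 90 mm above the bench; z up. The bezel is the cap's hard seat: more than 40 N on it is too much. Inside, out of sight, are three slots 120 degrees apart, each between two catches. Not pushed down, the cap turns easily until a catch blocks it; pushed down 5 mm (12 N) it passes; 37 degrees on it stands at the slots.
- cap_grip (a point): Centre of the yellow cap's hexagonal grip: 36 mm across flats, 26 mm high; two flats face its +y and -y, the others every 60 degrees; z up. Below it a flange, 68 mm in diameter, 5 mm thick, its upper face 13 mm below this point (fingertips can bear on it). Cap 0.12 kg. Locked, this point is 25.5 mm above tank_filler and the flange 7.5 mm above the bezel.
- cap_foot (a point): Foot of the cap's 38 mm stem, 37 mm below cap_grip, with three lugs to 26 mm from the axis. A spring lifts it with 7 N, plus 1 N per mm pushed; after 7.5 mm (15 N) the flange meets the bezel. The turn to the slots, 40 to 80 degrees either way, follows from no yaw given here: feel for catch or slots. At the slots (within 6 degrees), let up, it springs up 6 mm and lifts off; elsewhere it is captive.
- pack_mid (a point): Centre of a red upright pack, 22 mm (its x) x 28 mm (its y) x 45 mm (its z, up), about 50 g, that stands loose on top of the cap's grip. The bench to the right of and between tank and tray, about x = 0.56, y = -0.38, is free to stand it on.
- tray_in (a point): Centre of the inner floor of the steel parts tray, fixed, 2 to 3 mm above the bench; tray 120 mm (its x) x 110 mm (its y) outside, walls 3 mm thick and 18 mm high. A cap standing in it has cap_grip 37 mm above this point, and its flange just above the walls.
- oiler_mid (a point): Centre of the red oil bottle with a spout, 42 mm in diameter, 135 mm high, standing loose on the bench behind the green foam mat; z up along the bottle.
Mind the look-alikes: they are no part of the job. Of the things shaped like the part that bears cap_grip, the yellow one is meant.

How it is judged:
On the way, in this order (a step that is already met when the one before it is completed fails the run):
1. the red pack stands upright and still on the bench, off the cap (height (world z) of pack_mid below 0.032 m and angle between pack_mid's own z axis and vertical below 0.15 rad and linear speed of pack below 0.03 m/s), for 0.1 s.
2. the cap is pushed down past its catch (horizontal distance between cap_grip and tank_filler below 0.01 m and z of cap_grip in the frame of tank_filler below 0.021 m), for 0.1 s.
3. the cap is off the filler (z of cap_grip in the frame of tank_filler above 0.05 m), for 0.05 s.
At the end, for the whole second after the job is handed in: The cap stands at rest on the tray's floor, inside its walls (axis within 38 mm by 33 mm of the tray's centre, tilted less than 0.12 rad); the red pack stands upright (within 0.15 rad) and at rest on the bench (or in the tray); the oil bottle stands (x of cap_grip in the frame of tray_in between -0.038 and 0.038 m and y of cap_grip in the frame of tray_in between -0.033 and 0.033 m and z of cap_grip in the frame of tray_in below 0.042 m and angle between cap_grip's own z axis and vertical below 0.12 rad and linear speed of each of cap, pack below 0.02 m/s and height (world z) of pack_mid below 0.032 m and angle between pack_mid's own z axis and vertical below 0.15 rad and angle between oiler_mid's own z axis and vertical below 0.2 rad); the robot touches nothing.
It fails at once if the cap is forced on to its seat with more than 40 N (contact force between cap and tank above 40 N).
It fails at once if the red oil bottle is knocked over (angle between oiler_mid's own z axis and vertical above 0.5 rad).
It also fails if it takes over 72 s, if anything falls off the work surface, if the arm or the gripper's body presses on something with over 40 N, if the wrist force passes 120 N, or if a joint passes its speed limit or range.

### The arm

A 7-joint arm with a two-finger parallel gripper is mounted at the origin on a cart in front of the work surface, level with it; the furniture and walls round the work are solid. World frame = base frame: x ahead of the robot, y to its left, z up, the work surface at z = 0. Lengths are in m, angles in rad, forces in N, time in s.
With the tool pointing down it reaches from about 0.4 to 0.9 m from the base axis. Payload 5.5 kg.
Tool frame: the origin (TCP) lies midway between the tips of the shut fingers; the grasp point (between the pads) lies 19 mm behind it; z points along the fingers, y is the line along which they close (so a half turn about z gives the same grasp; the last joint's range is limited). The gripper opens to 85 mm and grips with 20 to 120 N. Pads are 22 mm wide; open, the fingers measure 114 mm over their backs; the gripper's body (76 mm by 85 mm) begins 54 mm behind the grasp point. The pads swing forward as they close: fully open they stand 13 mm farther back than shut.
Start: joints at [1.574, 0.501, -0.427, 1.55, 0.221, 1.138, -0.21], TCP at [0.167, -0.628, 0.231] pointing down, gripper open.
Joint ranges: [-2.88, 2.88], [-0.31, 2.03], [-1.54, 1.56], [0.2, 2.42], [-1.41, 4.55], [0.19, 2.02], [-2.57, 2.57]. Speed limits (rad/s): [2.57, 2.57, 3.14, 3.14, 3.14, 3.14, 3.14].

### API

Orientations are given as a 3x3 rotation matrix whose columns are the frame's x, y, z axes.
In Python, from bench import manip gives the robot as it stands.
- The arm moves only by the tool servo_tool, never from a script. Its argument "moves" is a list of rows, each an object with "grip": the finger opening in m, from 0 to 0.0854; "travel": the shift along the tool's x, y, z in m, a list of three; "dr": the turn, a rotation vector about the tool's x, y, z in degrees, a list of three. A call has 1 to 10 rows; each row shifts and turns the commanded pose from where the row before left it, along the tool's axes as they then stand; what a row does not reach is not made up. A row lasts 1/10 s, in which the tool goes at most 50 mm and 8.59 degrees, less where a joint would pass 70% of its speed; a pose out of reach is approached as far as the arm can. A call is refused whole if a number of a shift passes 0.05 or a number of a turn 8.59, either way. A call with a gripper value outside its range is refused whole. The fingers move at their own pace and stop on an object; the grip force is fixed at half the most. Time passes only in rows, so rows that do not move let the fingers close. It gives the time, the measured TCP pose, the force, the opening and the grip force at its end, in the units of the state.
- manip.get_obs(): the state, without advancing time (a new reading comes with each control period).
- manip.camera(name): name is "scene" or "side" or "wrist"; returns a dict with "pixels" (384x512x3 uint8, blue, green, red), "depth" (384x512 float32, m along the optical axis (not along the pixel's ray), 0 where there is no reading), "mtx" (3x3 intrinsics, pixels), "R" (3x3) and "t" (3): a world point X has camera coordinates R X + t. Camera axes: x right, y down, z forward; pixel columns grow to the right and rows downward; lengths in m; the calibration is good to about 2 mm. The wrist camera is an equidistant fisheye: a pixel r from the principal point sees the ray r / f radians off the axis. A picture is of the moment at which its call begins.
- manip.finish_job(): hands the job in; it is judged then, once.
The state is a dict: "t": time; "joints": joint angles; "qd": joint speeds; "effort": joint torques, N m; "ee_pos": TCP position; "eef_rot": TCP orientation; "wrist_force": force on the tool from outside, world axes, zero at the start; "torque": the same for the moment, N m; "gripper_width": finger opening in m; "gripper_force": force on a finger pad.
Only numpy, scipy, OpenCV 4.12 (cv2) and the standard library are available. Lean on these libraries where they do the work, as an engineer would, in place of code of your own. Each camera call takes 0.05 s, during which the arm holds its last target. There are 200 camera calls.

## Working session

There is one attempt and no reset: what is moved stays moved. The work goes in short steps, Python scripts to look and compute and a tool call to move; the robot and the scene stay as the last step left them, time stands still between calls to the robot, and variables do not carry over. Pictures are saved under pics/ and viewed, at most 10 in all, crops included, and the job is handed in when it is done.

Besides the shell and the picture viewer there is one more tool, called after "Emit:" in YAML: its name, and indented under it one key for each argument. servo_tool: Moves the arm, as the interface text tells. Its arguments: {"type":"object","properties":{"moves":{"type":"array","items":{"type":"object","properties":{"grip":{"type":"number"},"travel":{"type":"array","items":{"type":"number"}},"dr":{"type":"array","items":{"type":"number"}}}}}},"required":["moves"]}

```bash
mkdir -p pics
cat > h.py <<'E'
import numpy as np, cv2
from bench import manip
def pts(c):
    d=c["depth"]; K=c["mtx"]; v,u=np.indices(d.shape)
    P=np.stack([(u-K[0,2])/K[0,0]*d,(v-K[1,2])/K[1,1]*d,d],-1)
    return (P-c["t"])@c["R"]   # R^T (P-t)
E
python3 - <<'E'
from h import *
a=manip.camera("scene");b=manip.camera("side")
np.savez("a.npz",**a);np.savez("b.npz",**b)
cv2.imwrite("pics/scene.png",cv2.resize(a["pixels"],(800,600)))
cv2.imwrite("pics/side.png",cv2.resize(b["pixels"],(800,600)))
for c in(a,b): print(c["mtx"],-c["R"].T@c["t"],c["R"][2])
o=manip.get_obs();print(o["ee_pos"],o["eef_rot"],o["wrist_force"],o["t"])
E
```

```text
[[438.76036615   0.         257.0174833 ]
 [  0.         438.76036615 190.70105035]
 [  0.           0.           1.        ]] [0.01358859 0.37061826 0.97873062] [ 0.41895123 -0.53919199 -0.73058324]
[[395.22768367   0.         256.28031641]
 [  0.         395.22768367 193.6643626 ]
 [  0.           0.           1.        ]] [ 0.55965134 -1.16893345  0.73273255] [-0.05185509  0.83299875 -0.55083948]
[ 0.16676986 -0.62760851  0.23036891] [[ 9.66432557e-01  2.56920140e-01 -3.93249912e-04]
 [ 2.56920435e-01 -9.66431085e-01  1.68763433e-03]
 [ 5.35383081e-05 -1.73201870e-03 -9.99998499e-01]] [-0.02167214  1.07215546 -0.21829743] 0.1
```

View pics/scene.png

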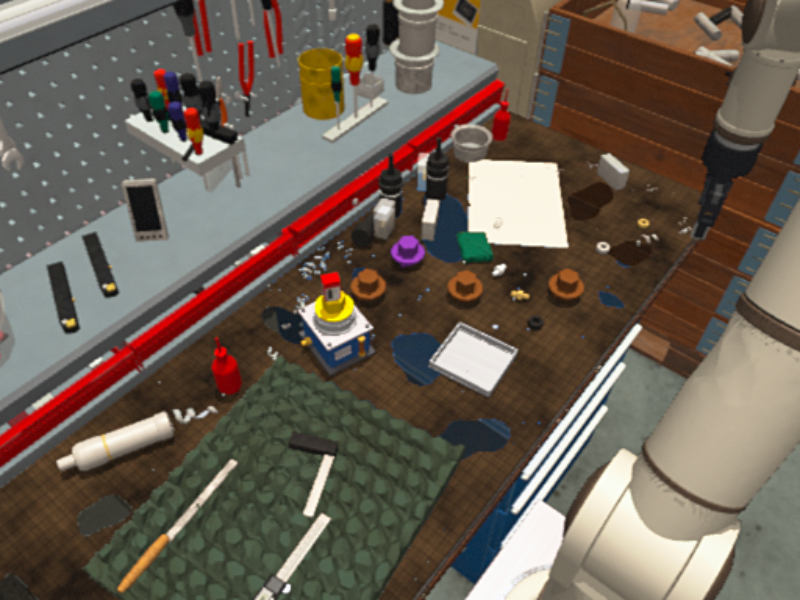

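View pics/side.png

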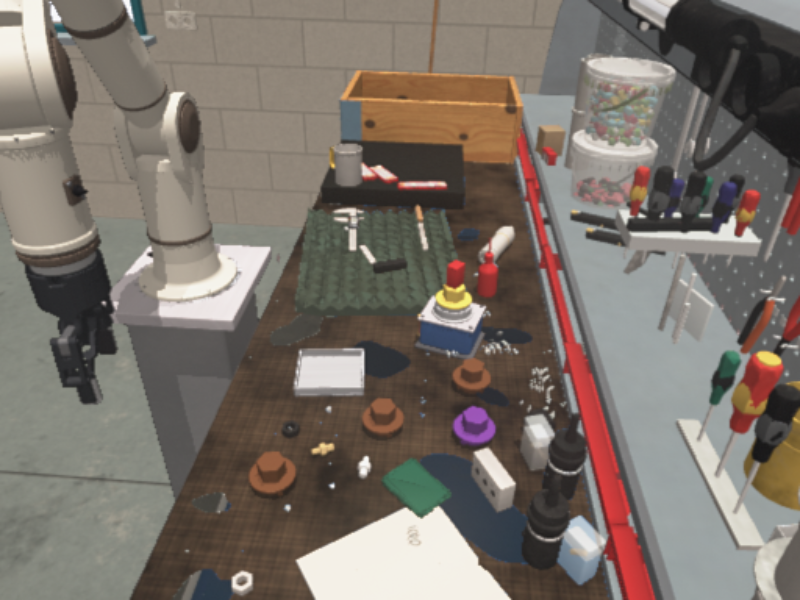

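The scene view shows the tank at (335,330), with the yellow cap at (335,308) and the red pack at (330,285) on top of it. The tray is at (473,358). In the side view the same things are at (452,320), (453,298), (455,272) and (330,372).
Look-alikes for the cap (scene pixels): purple (407,250), brown (368,284), (465,287) and (566,284). For the pack: the red bottles at (226,372) and (500,120). I choose the yellow cap on the tank and the red block standing on it. Next I measure them and check with one crop.

Run:
```python
from h import *
def rect(P):
    r=cv2.minAreaRect((P[:,:2]*1000).astype(np.float32)); return np.round(r[0],1),np.round(r[1],1),round(r[2],1)
S=[]
for n in"ab":
    c=dict(np.load(n+".npz"));P=pts(c);hsv=cv2.cvtColor(c["pixels"],cv2.COLOR_BGR2HSV);H,s,v=[hsv[...,i].astype(int) for i in range(3)]
    ok=c["depth"]>0
    x,y,z=P[...,0],P[...,1],P[...,2]
    near=ok&(abs(x-.6)<.3)&(y>-.7)&(y<.2)
    red=near&((H<6)|(H>174))&(s>150)&(v>80)
    yel=near&(H>20)&(H<35)&(s>130)&(z>.05)
    print(n,"red",red.sum(),"yel",yel.sum())
    nn,l,st,ce=cv2.connectedComponentsWithStats((red|yel).astype(np.uint8))
    p=P[red&(z>.135)&(z<.19)]
    if len(p):
        t=p[p[:,2]>p[:,2].max()-.006]
        print("pack",p.mean(0),p[:,2].min(),p[:,2].max(),"top",rect(t),len(t))
    q=P[yel];print("yel med",np.median(q,0),q[:,2].min(),q[:,2].max())
    # fit flange (z 0.10-0.106)
    f=q[(q[:,2]>.098)&(q[:,2]<.107)];print("flange",cv2.minEnclosingCircle((f[:,:2]*1000).astype(np.float32)),len(f),np.median(f[:,2]))
    g=q[(q[:,2]>.108)];print("grip",g.min(0),g.max(0),len(g),rect(g) if len(g) else 0)
    blue=P[near&(z>.064)&(z<.076)&(abs(x-q[:,0].mean())<.1)&(abs(y-q[:,1].mean())<.1)];print("tanktop",rect(blue),len(blue))
    for nm,m in(("lowred",red&(z<.135)&(z>.02)&(abs(x-q[:,0].mean())<.25)),):
        w=P[m];print(nm,np.round(np.median(w,0),3) if len(w) else 0)
    # tray: points z 0.012..0.024 near expected
    u0,v0=((473*.64,358*.64) if n=="a" else (330*.64,372*.64))
    c0=P[int(v0),int(u0)];print("traypix",c0)
    w=P[near&(z>.013)&(z<.025)&(np.hypot(x-c0[0],y-c0[1])<.1)];print("tray",rect(w),len(w))
    fl=P[ok&(np.hypot(x-c0[0],y-c0[1])<.03)];print("floor z",np.median(fl[:,2]))
    np.save("yel_"+n,g)
    vv,uu=np.where(yel); a0,b0=vv.min()-35,uu.min()-15
    S.append(cv2.resize(c["pixels"][a0:a0+90,b0:b0+75],(375,450),interpolation=cv2.INTER_CUBIC)); print("crop",a0,b0)
cv2.imwrite("pics/crop.png",np.hstack(S))
```

```text
a red 4422 yel 439
pack [ 0.6087464  -0.22195227  0.16787781] 0.1354285208287452 0.17786183723203364 top (array([ 594.3, -184. ]), array([27.5, 21.2]), 55.5) 54
yel med [ 0.58827552 -0.17389532  0.10810064] 0.055142308893558006 0.33829795329393986
flange ((593.1122436523438, -185.41981506347656), 34.40653610229492) 200 0.10266474407204657
grip [ 0.57278813 -0.20309487  0.10802663] [0.89862453 0.14211424 0.33829795] 221 (array([ 804.5, -100.9]), array([448.6, 240.4]), 48.6)
tanktop (array([ 596.3, -188.3]), array([ 91. , 108.7]), 72.9) 309
lowred [ 0.801 -0.108  0.075]
traypix [ 3.84036986e-01 -3.18319594e-01 -2.35778013e-04]
tray (array([ 378.3, -314.1]), array([121. , 115.4]), 6.5) 239
floor z 0.0032514309314988178
crop 47 27
b red 2991 yel 202
pack [ 0.59711316 -0.19034814  0.15887171] 0.1352296839703211 0.17592847974067186 top (array([ 597.7, -183.5]), array([30.7, 21.2]), 57.6) 45
yel med [ 0.59616451 -0.20070492  0.10865722] 0.09722804447754943 0.13078913295471817
flange ((597.3253784179688, -185.80227661132812), 34.64341735839844) 91 0.10222829254561709
grip [ 0.57846436 -0.2070765   0.10821642] [ 0.61748267 -0.18046579  0.13078913] 103 (array([ 597.6, -194.3]), array([25. , 39.4]), 86.1)
tanktop (array([ 597.3, -186.6]), array([ 93.3, 108.3]), 73.2) 363
lowred [ 0.804 -0.481  0.088]
traypix [ 0.37984558 -0.30885894  0.0035163 ]
tray (array([ 380.6, -312.1]), array([119.3, 116.1]), 7.3) 206
floor z 0.0029634620094249565
crop 147 264
```

View pics/crop.png

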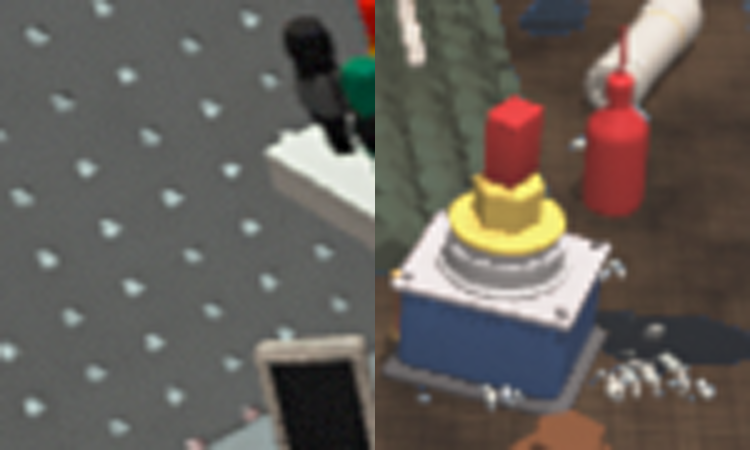

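The crop (right half) confirms the red pack at (515,140) on the yellow hex grip at (510,205). The red oil bottle stands behind it at (615,160), clear of the pack. The left half is off target because of a stray yellow item on the wall.

Pack: about (0.596, -0.184), with its 22 mm side along -34°. Filler: about (0.596, -0.186). Tray: (0.379, -0.313).

Emit:
servo_tool:
  moves:
    - {"grip": 0.0854,"travel": [0.0407,-0.0245,0],"dr": [0,0,0]}
    - {"grip": 0.0854,"travel": [0.0407,-0.0245,0],"dr": [0,0,0]}
    - {"grip": 0.0854,"travel": [0.0407,-0.0245,0],"dr": [0,0,0]}
    - {"grip": 0.0854,"travel": [0.0407,-0.0245,0],"dr": [0,0,0]}
    - {"grip": 0.0854,"travel": [0.0407,-0.0245,0],"dr": [0,0,0]}
    - {"grip": 0.0854,"travel": [0.0407,-0.0245,0],"dr": [0,0,0]}
    - {"grip": 0.0854,"travel": [0.0407,-0.0245,0],"dr": [0,0,0]}
    - {"grip": 0.0854,"travel": [0.0407,-0.0245,0],"dr": [0,0,0]}
    - {"grip": 0.0854,"travel": [0.0407,-0.0245,0],"dr": [0,0,0]}
    - {"grip": 0.0854,"travel": [0.0407,-0.0245,0],"dr": [0,0,0]}

```text
t: 1.1
ee_pos: [0.4981, -0.2853, 0.2311]
eef_rot: [[0.967, 0.257, -0.001], [0.257, -0.967, -0.0], [-0.001, -0.0, -1.0]]
wrist_force: [1.1, -0.7, -0.2]
gripper_width: 0.0855
gripper_force: 0.0
```

Emit:
servo_tool:
  moves:
    - {"grip": 0.0854,"travel": [0.0407,-0.0245,0],"dr": [0,0,0]}
    - {"grip": 0.0854,"travel": [0.0407,-0.0245,0],"dr": [0,0,0]}
    - {"grip": 0.0854,"travel": [0.0407,-0.0245,0],"dr": [0,0,0]}
    - {"grip": 0.0854,"travel": [0,0,0],"dr": [0,0,-8.2]}
    - {"grip": 0.0854,"travel": [0,0,0],"dr": [0,0,-8.2]}
    - {"grip": 0.0854,"travel": [0,0,0],"dr": [0,0,-8.2]}
    - {"grip": 0.0854,"travel": [0,0,0],"dr": [0,0,-8.2]}
    - {"grip": 0.0854,"travel": [0,0,0],"dr": [0,0,-8.2]}
    - {"grip": 0.0854,"travel": [0,0,0],"dr": [0,0,0]}
    - {"grip": 0.0854,"travel": [0,0,0],"dr": [0,0,0]}

```text
t: 2.1
ee_pos: [0.5962, -0.1845, 0.2309]
eef_rot: [[0.564, 0.826, -0.001], [0.826, -0.564, 0.001], [0.0, -0.001, -1.0]]
wrist_force: [-0.5, -0.2, -0.3]
gripper_width: 0.0856
gripper_force: 0.0
```

```bash
cat >> h.py <<'E'
def st(goal=None,yaw=None):
    o=manip.get_obs();R=o["eef_rot"]
    print("t",round(o["t"],2),"pos",np.round(o["ee_pos"],4),"yaw_y",round(np.degrees(np.arctan2(R[1,1],R[0,1])),2),"tilt",np.round(R[:,2],3),"F",np.round(o["wrist_force"],1),"w",round(float(o["gripper_width"]),4),"q",np.round(o["joints"],2))
    if goal is not None: print("travel tool",np.round(R.T@(np.array(goal)-o["ee_pos"]),4))
    return o
E
python3 - <<'E'
from h import *
st((.596,-.184,.14))
c=manip.camera("wrist");np.savez("w.npz",**c)
for n in("scene","side"):
    c2=manip.camera(n); 
    P=pts(c2);hsv=cv2.cvtColor(c2["pixels"],cv2.COLOR_BGR2HSV);H,s,v=[hsv[...,i].astype(int) for i in range(3)]
    m=((H<6)|(H>174))&(s>150)&(v>80)&(c2["depth"]>0)
    for lo,hi,nm in((.13,.18,"pack"),(.02,.1,"oiler")):
        w=m&(P[...,2]>lo)&(P[...,2]<hi)&(abs(P[...,0]-(.6 if nm=="pack" else .68))<(.05 if nm=="pack" else .1))&(abs(P[...,1]+(.185 if nm=="pack" else .13))<(.05 if nm=="pack" else .1))
        p=P[w]
        if len(p)>5: print(n,nm,len(p),cv2.minAreaRect((p[:,:2]*1000).astype(np.float32)),p[:,2].max())
cv2.imwrite("pics/w.png",c["pixels"])
E
```

```text
t 2.1 pos [ 0.5962 -0.1845  0.2309] yaw_y -34.34 tilt [-0.001  0.001 -1.   ] F [-0.5 -0.2 -0.3] w 0.0856 q [ 0.81  0.53 -0.77  1.61  0.39  1.16 -0.65]
travel tool [ 0.0003 -0.0004  0.0909]
scene pack 104 ((594.8956909179688, -184.52476501464844), (28.05677032470703, 25.72024917602539), 54.273956298828125) 0.17746020299469592
side pack 155 ((597.6697998046875, -185.03758239746094), (30.870651245117188, 23.535144805908203), 54.32609176635742) 0.17491342221272602
```

View pics/w.png

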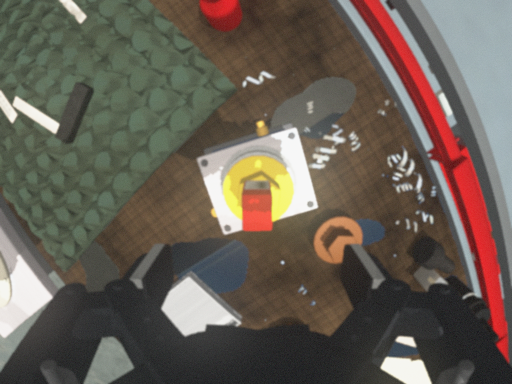

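Wrist view: the pack at (257,210) is square to the fingers, the yellow flange is centred at (258,187), and the oil bottle at (222,15) is well clear. I'll descend and grip.

Emit:
servo_tool:
  moves:
    - {"grip": 0.0854,"travel": [0,0,0.025],"dr": [0,0,0]}
    - {"grip": 0.0854,"travel": [0,0,0.025],"dr": [0,0,0]}
    - {"grip": 0.0854,"travel": [0,0,0.025],"dr": [0,0,0]}
    - {"grip": 0.0854,"travel": [0,0,0.017],"dr": [0,0,0]}
    - {"grip": 0.015,"travel": [0,0,0],"dr": [0,0,0]}
    - {"grip": 0.015,"travel": [0,0,0],"dr": [0,0,0]}
    - {"grip": 0.015,"travel": [0,0,0],"dr": [0,0,0]}
    - {"grip": 0.015,"travel": [0,0,0],"dr": [0,0,0]}
    - {"grip": 0.015,"travel": [0,0,0],"dr": [0,0,0]}
    - {"grip": 0.015,"travel": [0,0,0],"dr": [0,0,0]}

```text
t: 3.25
ee_pos: [0.5973, -0.1846, 0.1407]
eef_rot: [[0.561, 0.828, 0.002], [0.828, -0.561, -0.001], [0.0, 0.002, -1.0]]
wrist_force: [-1.0, 0.5, 4.8]
gripper_width: 0.0213
gripper_force: 63.0
```

Emit:
servo_tool:
  moves:
    - {"grip": 0.015,"travel": [0,0,0],"dr": [0,0,0]}
    - {"grip": 0.015,"travel": [0,0,0],"dr": [0,0,0]}

```text
t: 3.45
ee_pos: [0.5973, -0.1846, 0.1404]
eef_rot: [[0.561, 0.828, 0.002], [0.828, -0.561, -0.001], [0.0, 0.002, -1.0]]
wrist_force: [0.1, 0.5, 5.5]
gripper_width: 0.0213
gripper_force: 63.0
```

Emit:
servo_tool:
  moves:
    - {"grip": 0.015,"travel": [0,0,-0.03],"dr": [0,0,0]}
    - {"grip": 0.015,"travel": [0,0,-0.03],"dr": [0,0,0]}
    - {"grip": 0.015,"travel": [-0.0364,0.0158,0],"dr": [0,0,0]}
    - {"grip": 0.015,"travel": [-0.0364,0.0158,0],"dr": [0,0,0]}
    - {"grip": 0.015,"travel": [-0.0364,0.0158,0],"dr": [0,0,0]}
    - {"grip": 0.015,"travel": [-0.0364,0.0158,0],"dr": [0,0,0]}
    - {"grip": 0.015,"travel": [-0.0364,0.0158,0],"dr": [0,0,0]}
    - {"grip": 0.015,"travel": [0,0,0],"dr": [0,0,0]}
    - {"grip": 0.015,"travel": [0,0,0],"dr": [0,0,0]}

```text
t: 4.35
ee_pos: [0.5587, -0.381, 0.1985]
eef_rot: [[0.564, 0.826, -0.001], [0.826, -0.564, 0.001], [0.0, -0.001, -1.0]]
wrist_force: [0.6, 1.0, -1.0]
gripper_width: 0.0212
gripper_force: 62.3
```

Run:
```python
from h import *
o=st((.56,-.38,.015))
for n in("side","scene"):
    c=manip.camera(n);np.savez("c_"+n+".npz",**c)
    P=pts(c);hsv=cv2.cvtColor(c["pixels"],cv2.COLOR_BGR2HSV);H,s,v=[hsv[...,i].astype(int) for i in range(3)]
    x,y,z=P[...,0],P[...,1],P[...,2];ok=c["depth"]>0
    m=((H<6)|(H>174))&(s>150)&(v>80)&ok&(z>.1)&(z<.3)&(np.hypot(x-.56,y+.38)<.05)
    p=P[m]; print(n,"pack",len(p),p.min(0) if len(p) else 0,p.max(0) if len(p) else 0)
    near=ok&(np.hypot(x-.56,y+.38)<.085)&(z>.006)&(z<.08);print("clutter",P[near].mean(0) if near.sum() else 0,near.sum())
    yel=ok&(H>18)&(H<36)&(s>110)&(np.hypot(x-.596,y+.186)<.05)&(z>.09)&(z<.15)
    q=P[yel];fl=q[(q[:,2]<.106)];tp=q[q[:,2]>.124]
    print("flange",cv2.minEnclosingCircle((fl[:,:2]*1000).astype(np.float32)),len(fl))
    print("top",tp.mean(0),len(tp),cv2.minEnclosingCircle((tp[:,:2]*1000).astype(np.float32)))
    # hexagon yaw: outline of top points, 6-fold support
    C=cv2.minEnclosingCircle((tp[:,:2]*1000).astype(np.float32))[0]
    th=np.radians(np.arange(0,60,1)); d=tp[:,:2]*1000
    area=[ (np.prod([np.ptp(d@[np.cos(t+k*np.pi/3),np.sin(t+k*np.pi/3)]) for k in range(3)]))**(1/3) for t in th]
    print("flat normal deg",np.argmin(area),min(area),max(area))
    vv,uu=np.where(yel);a0,b0=vv.min()-10,uu.min()-10
    cv2.imwrite("pics/hex_%s.png"%n,cv2.resize(c["pixels"][a0:a0+60,b0:b0+60],(400,400),interpolation=cv2.INTER_CUBIC))
cv2.imwrite("pics/hex.png",np.hstack([cv2.imread("pics/hex_scene.png"),cv2.imread("pics/hex_side.png")]))
```

```text
t 4.35 pos [ 0.5587 -0.381   0.1985] yaw_y -34.31 tilt [-0.001  0.001 -1.   ] F [ 0.6  1.  -1. ] w 0.0212 q [ 1.03  0.64 -0.71  1.5   0.44  1.16 -0.36]
travel tool [0.0016 0.0007 0.1835]
side pack 134 [ 0.54533337 -0.39921425  0.18885293] [ 0.56386572 -0.37139804  0.23174972]
clutter [ 0.57813724 -0.38840268  0.0308484 ] 302
flange ((608.1588134765625, -194.17822265625), 31.866687774658203) 89
top [ 0.59824981 -0.17898473  0.12748874] 5 ((604.6683349609375, -182.4137420654297), 15.144850730895996)
flat normal deg 46 18.656123223985944 21.144616900666435
scene pack 22 [ 0.55713118 -0.37735043  0.21531079] [ 0.57218746 -0.36261359  0.23379428]
clutter [ 0.57641725 -0.39739178  0.03028694] 323
flange ((593.210205078125, -187.4571533203125), 35.21351623535156) 198
top [ 0.59312089 -0.18580788  0.12819275] 132 ((594.3983154296875, -187.88912963867188), 20.808757781982422)
flat normal deg 18 36.45129445444348 40.07499928100172
```

View pics/hex.png

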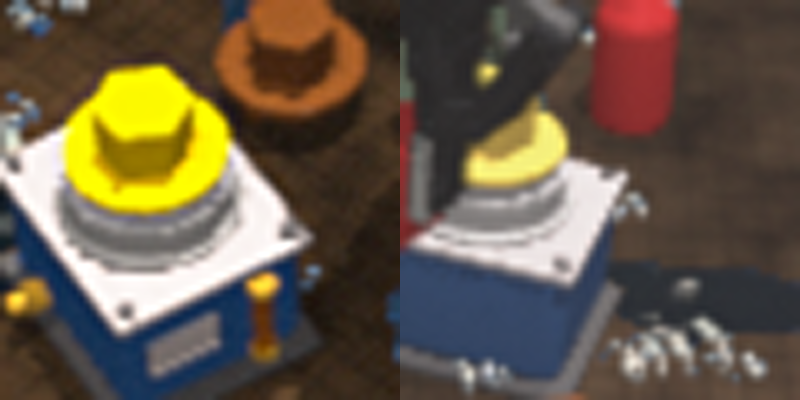

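The scene half shows the yellow hex top at (145,100), fully visible. The side half is partly hidden by the arm. The "free" spot seems to have something on it, so I'll find out what.

Run:
```python
from h import *
for n in("side","scene"):
    c=dict(np.load("c_%s.npz"%n));P=pts(c);x,y,z=P[...,0],P[...,1],P[...,2]
    m=(c["depth"]>0)&(x>.38)&(x<.75)&(y>-.62)&(y<-.24)&(z>.008)&(z<.09)
    k,l,s,ce=cv2.connectedComponentsWithStats(m.astype(np.uint8))
    for i in range(1,k):
        if s[i,4]>15:
            p=P[l==i];print(n,"pix",ce[i].round(),s[i,4],"xy",cv2.minAreaRect((p[:,:2]*1000).astype(np.float32))[:2],"z",p[:,2].max().round(3),"bgr",c["pixels"][l==i].mean(0).round())
c=dict(np.load("c_scene.npz"));P=pts(c);hsv=cv2.cvtColor(c["pixels"],cv2.COLOR_BGR2HSV)
x,y,z=P[...,0],P[...,1],P[...,2]
m=(hsv[...,0]>18)&(hsv[...,0]<36)&(hsv[...,1]>110)&(np.hypot(x-.596,y+.186)<.05)&(z>.122)&(z<.135)
p=P[m];d=p[:,:2]*1000
for t in range(0,60,3): print(t,[round(float(np.ptp(d@[np.cos(np.radians(t+k*60)),np.sin(np.radians(t+k*60))])),1) for k in range(3)])
# bright top face: hexagon corners onto plane z=.1285
b=(m|True)&(hsv[...,0]>18)&(hsv[...,0]<36)&(hsv[...,2]>225)&(np.hypot(x-.596,y+.186)<.05)&(z>.116)
K=c["mtx"];v,u=np.where(b);r=np.stack([(u-K[0,2])/K[0,0],(v-K[1,2])/K[1,1],np.ones(len(u))],1)@c["R"];C=-c["R"].T@c["t"]
q=(C+r*((.1285-C[2])/r[:,2])[:,None])[:,:2]*1000
print("top centroid",q.mean(0),len(q))
h=cv2.convexHull(q.astype(np.float32));print(np.round(cv2.approxPolyDP(h,4,True)[:,0],1).tolist())
for t in range(0,60,3): print(t,[round(float(np.ptp(q@[np.cos(np.radians(t+k*60)),np.sin(np.radians(t+k*60))])),1) for k in range(3)])
```

```text
side pix [223. 238.] 174 xy ((406.3479309082031, -309.36944580078125), (67.57467651367188, 116.16368865966797)) z 0.021 bgr [143. 145. 149.]
side pix [302. 240.] 372 xy ((634.7633666992188, -323.5345153808594), (59.94554901123047, 65.54519653320312)) z 0.053 bgr [ 60.  83. 126.]
side pix [245. 266.] 459 xy ((490.86688232421875, -442.7821044921875), (66.31566619873047, 56.23927307128906)) z 0.053 bgr [ 56.  77. 116.]
side pix [303. 272.] 478 xy ((636.2789306640625, -448.516845703125), (56.587379455566406, 65.32707977294922)) z 0.052 bgr [153.  74. 131.]
side pix [346. 284.] 763 xy ((730.2493896484375, -486.6854248046875), (152.44912719726562, 39.307437896728516)) z 0.09 bgr [121. 125. 129.]
side pix [207. 286.] 59 xy ((402.7261657714844, -501.86328125), (32.56648254394531, 16.078807830810547)) z 0.018 bgr [115. 165. 199.]
side pix [315. 305.] 647 xy ((661.13916015625, -549.9710693359375), (27.78224754333496, 76.67340087890625)) z 0.053 bgr [159. 167. 175.]
side pix [233. 298.] 68 xy ((471.22137451171875, -531.2518310546875), (35.89070129394531, 17.234859466552734)) z 0.02 bgr [206. 21
[... 1799 characters left out ...]
, 38.9, 41.4]
57 [39.7, 38.8, 41.1]
top centroid [ 594.30453426 -187.06853343] 115
[[608.9000244140625, -174.6999969482422], [588.4000244140625, -168.3000030517578], [573.5, -194.8000030517578], [601.0999755859375, -205.3000030517578], [612.9000244140625, -190.5]]
0 [39.4, 38.4, 38.3]
3 [39.5, 37.8, 37.9]
6 [39.6, 37.1, 37.4]
9 [39.7, 36.3, 36.7]
12 [39.8, 35.4, 36.2]
15 [39.8, 34.4, 35.8]
18 [39.8, 33.6, 35.3]
21 [40.2, 34.5, 34.6]
24 [40.5, 35.4, 34.2]
27 [40.6, 36.3, 34.5]
30 [40.7, 37.0, 35.2]
33 [40.6, 37.6, 35.7]
36 [40.4, 38.1, 36.2]
39 [40.1, 38.5, 36.5]
42 [39.7, 38.8, 36.8]
45 [39.7, 39.0, 36.9]
48 [39.6, 39.1, 37.6]
51 [39.5, 39.1, 38.2]
54 [39.2, 38.9, 38.7]
57 [38.8, 38.7, 39.1]
```

The pack spot is clear: the brown and purple caps around it are 9 cm or more away. I'll lower it and open only partly. The hex flat normals are at about 19 + 60k°.

Emit:
servo_tool:
  moves:
    - {"grip": 0.015,"travel": [0,0,0.045],"dr": [0,0,0]}
    - {"grip": 0.015,"travel": [0,0,0.045],"dr": [0,0,0]}
    - {"grip": 0.015,"travel": [0,0,0.045],"dr": [0,0,0]}
    - {"grip": 0.015,"travel": [0,0,0.03],"dr": [0,0,0]}
    - {"grip": 0.015,"travel": [0,0,0.015],"dr": [0,0,0]}
    - {"grip": 0.015,"travel": [0,0,0.004],"dr": [0,0,0]}
    - {"grip": 0.015,"travel": [0,0,0],"dr": [0,0,0]}
    - {"grip": 0.015,"travel": [0,0,0],"dr": [0,0,0]}

```text
t: 5.25
ee_pos: [0.5616, -0.3798, 0.0176]
eef_rot: [[0.561, 0.828, 0.003], [0.828, -0.561, -0.002], [0.0, 0.003, -1.0]]
wrist_force: [0.7, 0.2, -0.3]
gripper_width: 0.0212
gripper_force: 62.3
```

Emit:
servo_tool:
  moves:
    - {"grip": 0.015,"travel": [0,0,0.002],"dr": [0,0,0]}
    - {"grip": 0.015,"travel": [0,0,0.002],"dr": [0,0,0]}
    - {"grip": 0.015,"travel": [0,0,0],"dr": [0,0,0]}
    - {"grip": 0.015,"travel": [0,0,0],"dr": [0,0,0]}

```text
t: 5.65
ee_pos: [0.5605, -0.38, 0.0122]
eef_rot: [[0.561, 0.828, 0.001], [0.828, -0.561, -0.001], [-0.0, 0.002, -1.0]]
wrist_force: [-0.5, -0.9, 3.2]
gripper_width: 0.0213
gripper_force: 62.6
```

Emit:
servo_tool:
  moves:
    - {"grip": 0.05,"travel": [0,0,0],"dr": [0,0,0]}
    - {"grip": 0.05,"travel": [0,0,0],"dr": [0,0,0]}
    - {"grip": 0.05,"travel": [0,0,0],"dr": [0,0,0]}
    - {"grip": 0.05,"travel": [0,0,0],"dr": [0,0,0]}
    - {"grip": 0.05,"travel": [0,0,-0.02],"dr": [0,0,0]}
    - {"grip": 0.05,"travel": [0,0,-0.045],"dr": [0,0,0]}
    - {"grip": 0.05,"travel": [0,0,-0.05],"dr": [0,0,0]}
    - {"grip": 0.0854,"travel": [0,0,-0.05],"dr": [0,0,0]}
    - {"grip": 0.0854,"travel": [0,0,-0.05],"dr": [0,0,6.7]}
    - {"grip": 0.0854,"travel": [0,0,0],"dr": [0,0,0]}

```text
t: 6.65
ee_pos: [0.5648, -0.3807, 0.2373]
eef_rot: [[0.655, 0.755, 0.013], [0.755, -0.655, -0.008], [0.002, 0.015, -1.0]]
wrist_force: [1.2, -0.2, 0.5]
gripper_width: 0.0849
gripper_force: 0.0
```

Run:
```python
from h import *
st((.5955,-.1865,.2))
for n in("side","scene"):
    c=manip.camera(n);P=pts(c);hsv=cv2.cvtColor(c["pixels"],cv2.COLOR_BGR2HSV);H,s,v=[hsv[...,i].astype(int) for i in range(3)]
    x,y,z=P[...,0],P[...,1],P[...,2];ok=c["depth"]>0
    p=P[((H<6)|(H>174))&(s>150)&(v>60)&ok&(z>.004)&(z<.3)&(np.hypot(x-.56,y+.38)<.06)];print(n,"pack",len(p),p.min(0),p.max(0),p.mean(0))
    yel=ok&(H>18)&(H<36)&(s>110)&(np.hypot(x-.596,y+.186)<.05)&(z>.09)&(z<.15);q=P[yel]
    fl=q[q[:,2]<.106];tp=q[q[:,2]>.122];print("flange",cv2.minEnclosingCircle((fl[:,:2]*1000).astype(np.float32)),len(fl),"top",tp.mean(0),len(tp))
    d=tp[:,:2]*1000
    for t in range(10,35,3): print(t,[round(float(np.ptp(d@[np.cos(np.radians(t+k*60)),np.sin(np.radians(t+k*60))])),1) for k in range(3)])
```

```text
t 6.65 pos [ 0.5648 -0.3807  0.2373] yaw_y -40.95 tilt [ 0.013 -0.008 -1.   ] F [ 1.2 -0.2  0.5] w 0.0849 q [ 1.02  0.6  -0.7   1.47  0.4   1.2  -0.45]
travel tool [ 0.1667 -0.1047  0.0361]
side pack 189 [ 0.54629312 -0.39825551  0.00405229] [ 0.57725931 -0.3661167   0.04802651] [ 0.56202092 -0.38578198  0.03039983]
flange ((598.4898071289062, -186.29737854003906), 35.19170379638672) 146 top [ 0.58988178 -0.18938711  0.12743583] 55
10 [21.5, 37.2, 34.3]
13 [21.8, 37.4, 33.2]
16 [22.2, 37.5, 32.8]
19 [22.9, 38.0, 32.3]
22 [23.6, 38.6, 31.7]
25 [24.2, 39.2, 31.0]
28 [24.8, 39.6, 30.2]
31 [25.8, 39.9, 29.4]
34 [27.2, 40.2, 28.7]
scene pack 75 [ 0.54431042 -0.39774939  0.03253469] [ 0.57379538 -0.3600561   0.04851652] [ 0.55742435 -0.37807756  0.04257176]
flange ((593.7030029296875, -187.52162170410156), 34.701602935791016) 207 top [ 0.59278424 -0.18575683  0.12776284] 139
10 [37.9, 38.9, 40.5]
13 [37.6, 38.6, 39.9]
16 [37.7, 38.2, 39.7]
19 [37.7, 37.6, 39.4]
22 [37.7, 37.2, 39.2]
25 [37.8, 37.8, 39.0]
28 [38.1, 38.6, 38.9]
31 [38.6, 39.4, 38.8]
34 [39.0, 40.0, 38.5]
```

Emit:
servo_tool:
  moves:
    - {"grip": 0.0854,"travel": [0.0417,-0.0262,0.005],"dr": [0,0,0]}
    - {"grip": 0.0854,"travel": [0.0417,-0.0262,0.005],"dr": [0,0,0]}
    - {"grip": 0.0854,"travel": [0.0417,-0.0262,0.005],"dr": [0,0,0]}
    - {"grip": 0.0854,"travel": [0.0417,-0.0262,0.005],"dr": [0,0,0]}
    - {"grip": 0.0854,"travel": [0,0,0.01],"dr": [0,0,0]}
    - {"grip": 0.0854,"travel": [0,0,0],"dr": [0,0,0]}
    - {"grip": 0.0854,"travel": [0,0,0],"dr": [0,0,0]}
    - {"grip": 0.0854,"travel": [0,0,0],"dr": [0,0,0]}

```text
t: 7.55
ee_pos: [0.589, -0.1869, 0.196]
eef_rot: [[0.656, 0.755, -0.001], [0.755, -0.656, -0.0], [-0.001, -0.0, -1.0]]
wrist_force: [0.8, -0.0, -0.1]
gripper_width: 0.0852
gripper_force: 0.0
```

Run:
```python
from h import *
st((.596,-.187,.104))
c=manip.camera("wrist")
cv2.imwrite("pics/w2.png",cv2.resize(c["pixels"][100:340,120:400],(700,600),interpolation=cv2.INTER_CUBIC))
```

```text
t 7.55 pos [ 0.589  -0.1869  0.196 ] yaw_y -40.98 tilt [-0.001 -0.    -1.   ] F [ 0.8 -0.  -0.1] w 0.0852 q [ 0.79  0.55 -0.73  1.66  0.4   1.09 -0.77]
travel tool [0.0046 0.0054 0.092 ]
```

View pics/w2.png

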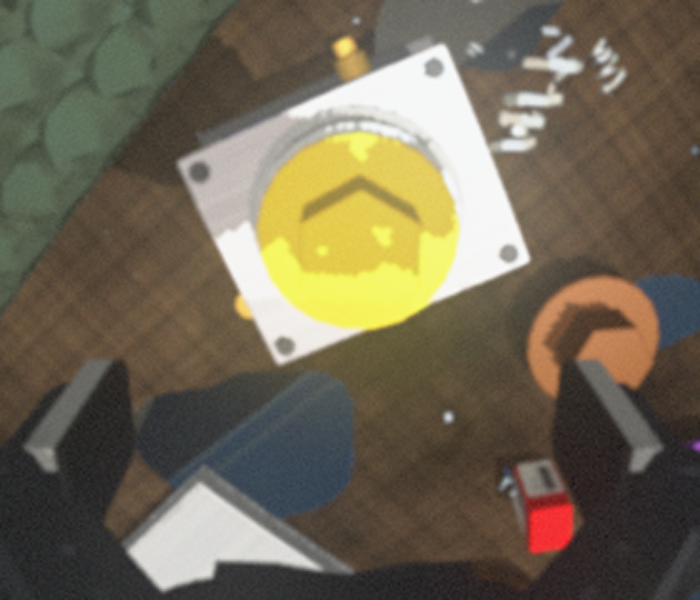

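Wrist crop: the hex grip spans (302–419, 180–270). Its two vertical flats face the fingers, so the yaw is right. The pack stands at (545,505). I'll centre, descend and grip.

Emit:
servo_tool:
  moves:
    - {"grip": 0.0854,"travel": [0.0046,0.0054,0.02],"dr": [0,0,0]}
    - {"grip": 0.0854,"travel": [0,0,0.03],"dr": [0,0,0]}
    - {"grip": 0.0854,"travel": [0,0,0.02],"dr": [0,0,0]}
    - {"grip": 0.0854,"travel": [0,0,0.017],"dr": [0,0,0]}
    - {"grip": 0.0854,"travel": [0,0,0],"dr": [0,0,0]}
    - {"grip": 0.0854,"travel": [0,0,0],"dr": [0,0,0]}
    - {"grip": 0.0854,"travel": [0,0,0],"dr": [0,0,0]}

```text
t: 8.3
ee_pos: [0.5977, -0.185, 0.1107]
eef_rot: [[0.654, 0.757, 0.002], [0.757, -0.654, -0.001], [0.001, 0.002, -1.0]]
wrist_force: [-0.7, 0.2, -0.6]
gripper_width: 0.0852
gripper_force: 0.0
```

Run:
```python
from h import *
st((.596,-.187,.104))
```

```text
t 8.3 pos [ 0.5977 -0.185   0.1107] yaw_y -40.83 tilt [ 0.002 -0.001 -1.   ] F [-0.7  0.2 -0.6] w 0.0852 q [ 0.74  0.66 -0.67  1.71  0.49  0.95 -0.83]
travel tool [-0.0026 -0.      0.0067]
```

Emit:
servo_tool:
  moves:
    - {"grip": 0.0854,"travel": [-0.002,0,0.004],"dr": [0,0,0]}
    - {"grip": 0.03,"travel": [0,0,0],"dr": [0,0,0]}
    - {"grip": 0.03,"travel": [0,0,0],"dr": [0,0,0]}
    - {"grip": 0.03,"travel": [0,0,0],"dr": [0,0,0]}
    - {"grip": 0.03,"travel": [0,0,0],"dr": [0,0,0]}
    - {"grip": 0.03,"travel": [0,0,0],"dr": [0,0,0]}
    - {"grip": 0.03,"travel": [0,0,0],"dr": [0,0,0]}
    - {"grip": 0.03,"travel": [0,0,0],"dr": [0,0,0]}

```text
t: 9.1
ee_pos: [0.5956, -0.1863, 0.1058]
eef_rot: [[0.654, 0.757, 0.0], [0.757, -0.654, -0.0], [-0.0, 0.001, -1.0]]
wrist_force: [-2.2, 0.1, 6.2]
gripper_width: 0.0346
gripper_force: 64.3
```

Run:
```python
from h import *
o=st();print(o["torque"],o["gripper_force"])
```

```text
t 9.1 pos [ 0.5956 -0.1863  0.1058] yaw_y -40.81 tilt [ 0. -0. -1.] F [-2.2  0.1  6.2] w 0.0346 q [ 0.74  0.66 -0.67  1.71  0.49  0.94 -0.83]
[0.03424763 0.41438782 0.01167598] 64.319003428609
```

Emit:
servo_tool:
  moves:
    - {"grip": 0.03,"travel": [0,0,0],"dr": [0,0,-4]}
    - {"grip": 0.03,"travel": [0,0,0],"dr": [0,0,-4]}
    - {"grip": 0.03,"travel": [0,0,0],"dr": [0,0,0]}

```text
t: 9.4
ee_pos: [0.5958, -0.1864, 0.1058]
eef_rot: [[0.541, 0.841, 0.001], [0.841, -0.541, -0.0], [0.0, 0.001, -1.0]]
wrist_force: [-0.5, -0.8, 5.7]
gripper_width: 0.035
gripper_force: 64.4
```

Run:
```python
from h import *
o=st();print(o["torque"])
```

```text
t 9.4 pos [ 0.5958 -0.1864  0.1058] yaw_y -32.72 tilt [ 0.001 -0.    -1.   ] F [-0.5 -0.8  5.7] w 0.035 q [ 0.76  0.67 -0.7   1.71  0.52  0.95 -0.71]
[0.00461976 0.34559141 0.01459016]
```

Emit:
servo_tool:
  moves:
    - {"grip": 0.03,"travel": [0,0,0],"dr": [0,0,-4]}
    - {"grip": 0.03,"travel": [0,0,0],"dr": [0,0,-4]}
    - {"grip": 0.03,"travel": [0,0,0],"dr": [0,0,0]}

```text
t: 9.7
ee_pos: [0.5959, -0.1866, 0.1059]
eef_rot: [[0.422, 0.906, 0.001], [0.906, -0.422, 0.001], [0.001, 0.001, -1.0]]
wrist_force: [-0.4, -0.0, 5.6]
gripper_width: 0.035
gripper_force: 65.3
```

Run:
```python
from h import *
o=st();print(o["torque"])
```

```text
t 9.7 pos [ 0.5959 -0.1866  0.1059] yaw_y -24.99 tilt [ 0.001  0.001 -1.   ] F [-0.4 -0.   5.6] w 0.035 q [ 0.78  0.68 -0.73  1.71  0.54  0.96 -0.59]
[ 0.10237252  0.1911049  -1.33638106]
```

The catch was felt at a yaw of about -25.5° (torque -1.3 N m). I'll back off a little, then press.

Emit:
servo_tool:
  moves:
    - {"grip": 0.03,"travel": [0,0,0],"dr": [0,0,4]}
    - {"grip": 0.03,"travel": [0,0,0.001],"dr": [0,0,0]}
    - {"grip": 0.03,"travel": [0,0,0.0015],"dr": [0,0,0]}
    - {"grip": 0.03,"travel": [0,0,0.0015],"dr": [0,0,0]}
    - {"grip": 0.03,"travel": [0,0,0],"dr": [0,0,0]}

```text
t: 10.2
ee_pos: [0.5961, -0.1865, 0.1024]
eef_rot: [[0.482, 0.876, 0.001], [0.876, -0.482, -0.001], [-0.0, 0.002, -1.0]]
wrist_force: [-3.1, -0.1, 9.0]
gripper_width: 0.0349
gripper_force: 64.8
```

Run:
```python
from h import *
o=st();print(o["torque"])
```

```text
t 10.2 pos [ 0.5961 -0.1865  0.1024] yaw_y -28.84 tilt [ 0.001 -0.001 -1.   ] F [-3.1 -0.1  9. ] w 0.0349 q [ 0.77  0.68 -0.71  1.71  0.53  0.95 -0.65]
[ 0.01615426  0.52759971 -0.07333947]
```

Emit:
servo_tool:
  moves:
    - {"grip": 0.03,"travel": [0,0,0.0015],"dr": [0,0,0]}
    - {"grip": 0.03,"travel": [0,0,0.0015],"dr": [0,0,0]}
    - {"grip": 0.03,"travel": [0,0,0],"dr": [0,0,0]}
    - {"grip": 0.03,"travel": [0,0,0],"dr": [0,0,0]}

```text
t: 10.6
ee_pos: [0.5961, -0.1864, 0.0999]
eef_rot: [[0.482, 0.876, 0.001], [0.876, -0.482, -0.001], [-0.0, 0.002, -1.0]]
wrist_force: [-2.8, -0.1, 11.8]
gripper_width: 0.0348
gripper_force: 65.2
```

Emit:
servo_tool:
  moves:
    - {"grip": 0.03,"travel": [0,0,0.0012],"dr": [0,0,0]}
    - {"grip": 0.03,"travel": [0,0,0],"dr": [0,0,0]}
    - {"grip": 0.03,"travel": [0,0,0],"dr": [0,0,-3]}
    - {"grip": 0.03,"travel": [0,0,0],"dr": [0,0,-3]}
    - {"grip": 0.03,"travel": [0,0,0],"dr": [0,0,-3]}
    - {"grip": 0.03,"travel": [0,0,0],"dr": [0,0,0]}

```text
t: 11.2
ee_pos: [0.597, -0.1864, 0.0991]
eef_rot: [[0.338, 0.941, 0.003], [0.941, -0.338, -0.001], [0.0, 0.003, -1.0]]
wrist_force: [-1.5, -0.6, 12.2]
gripper_width: 0.0348
gripper_force: 65.4
```

Run:
```python
from h import *
o=st();print(o["torque"])
```

```text
t 11.2 pos [ 0.597  -0.1864  0.0991] yaw_y -19.75 tilt [ 0.003 -0.001 -1.   ] F [-1.5 -0.6 12.2] w 0.0348 q [ 0.79  0.7  -0.75  1.71  0.56  0.96 -0.52]
[0.03142189 0.46989238 0.05477711]
```

Past the catch with no torque. Turning on to the slots, at about +12°.

Emit:
servo_tool:
  moves:
    - {"grip": 0.03,"travel": [0,0,0.0005],"dr": [0,0,-4]}
    - {"grip": 0.03,"travel": [0,0,0],"dr": [0,0,-4]}
    - {"grip": 0.03,"travel": [0,0,0],"dr": [0,0,-4]}
    - {"grip": 0.03,"travel": [0,0,0],"dr": [0,0,-4]}
    - {"grip": 0.03,"travel": [0,0,0],"dr": [0,0,-4]}
    - {"grip": 0.03,"travel": [0,0,0],"dr": [0,0,-4]}
    - {"grip": 0.03,"travel": [0,0,0],"dr": [0,0,-4]}
    - {"grip": 0.03,"travel": [0,0,0],"dr": [0,0,-3.5]}
    - {"grip": 0.03,"travel": [0,0,0],"dr": [0,0,0]}
    - {"grip": 0.03,"travel": [0,0,0],"dr": [0,0,0]}

```text
t: 12.2
ee_pos: [0.5978, -0.1861, 0.099]
eef_rot: [[-0.202, 0.979, 0.005], [0.979, 0.202, -0.001], [-0.002, 0.005, -1.0]]
wrist_force: [-0.2, 0.3, 12.6]
gripper_width: 0.035
gripper_force: 65.3
```

Run:
```python
from h import *
o=st();print(o["torque"])
```

```text
t 12.2 pos [ 0.5978 -0.1861  0.099 ] yaw_y 11.68 tilt [ 0.005 -0.001 -1.   ] F [-0.2  0.3 12.6] w 0.035 q [ 0.86  0.75 -0.87  1.71  0.66  1.   -0.04]
[0.04930109 0.16925789 0.02246362]
```

Emit:
servo_tool:
  moves:
    - {"grip": 0.03,"travel": [0,0,-0.003],"dr": [0,0,0]}
    - {"grip": 0.03,"travel": [0,0,-0.003],"dr": [0,0,0]}
    - {"grip": 0.03,"travel": [0,0,-0.002],"dr": [0,0,0]}
    - {"grip": 0.03,"travel": [0,0,-0.002],"dr": [0,0,0]}
    - {"grip": 0.03,"travel": [0,0,0],"dr": [0,0,0]}

```text
t: 12.7
ee_pos: [0.5971, -0.1861, 0.1077]
eef_rot: [[-0.203, 0.979, 0.004], [0.979, 0.203, -0.0], [-0.001, 0.004, -1.0]]
wrist_force: [3.8, 0.6, 4.3]
gripper_width: 0.0349
gripper_force: 64.2
```

Still being pushed upward above the locked height, so it is at the slots. Lifting.

Emit:
servo_tool:
  moves:
    - {"grip": 0.03,"travel": [0,0,-0.005],"dr": [0,0,0]}
    - {"grip": 0.03,"travel": [0,0,-0.01],"dr": [0,0,0]}
    - {"grip": 0.03,"travel": [0,0,-0.02],"dr": [0,0,0]}
    - {"grip": 0.03,"travel": [0,0,-0.03],"dr": [0,0,0]}
    - {"grip": 0.03,"travel": [0,0,-0.03],"dr": [0,0,0]}
    - {"grip": 0.03,"travel": [0,0,0],"dr": [0,0,0]}
    - {"grip": 0.03,"travel": [0,0,0],"dr": [0,0,0]}

```text
t: 13.4
ee_pos: [0.5943, -0.1866, 0.2016]
eef_rot: [[-0.202, 0.979, -0.002], [0.979, 0.202, -0.001], [-0.0, -0.002, -1.0]]
wrist_force: [-0.9, 0.4, -1.0]
gripper_width: 0.0346
gripper_force: 63.6
```

Run:
```python
from h import *
st((.379,-.313,.17))
for n in("side","scene"):
    c=manip.camera(n);P=pts(c);hsv=cv2.cvtColor(c["pixels"],cv2.COLOR_BGR2HSV);H,s,v=[hsv[...,i].astype(int) for i in range(3)]
    x,y,z=P[...,0],P[...,1],P[...,2];ok=c["depth"]>0
    q=P[ok&(H>18)&(H<36)&(s>110)&(np.hypot(x-.596,y+.186)<.05)&(z>.09)&(z<.3)]
    print(n,len(q),q.min(0),q.max(0),np.percentile(q[:,2],[5,25,50,75]))
    np.savez("l_%s.npz"%n,**c)
    m=ok&(z>.013)&(z<.025)&(abs(x-.38)<.08)&(abs(y+.313)<.075);r=cv2.minAreaRect((P[m][:,:2]*1000).astype(np.float32));print("tray",r)
```

```text
t 13.4 pos [ 0.5943 -0.1866  0.2016] yaw_y 11.67 tilt [-0.002 -0.001 -1.   ] F [-0.9  0.4 -1. ] w 0.0346 q [ 0.92  0.63 -0.95  1.64  0.55  1.16  0.04]
travel tool [-0.0802 -0.2363  0.032 ]
side 282 [ 0.56297506 -0.22011377  0.18400689] [ 0.6280093  -0.16631744  0.23279506] [0.19535693 0.197812   0.20345216 0.22163029]
tray ((381.73138427734375, -310.8023986816406), (120.11924743652344, 116.37059783935547), 5.554427146911621)
scene 384 [ 0.55813286 -0.21646781  0.17456109] [ 0.62496142 -0.15361099  0.25496303] [0.19434361 0.196883   0.20073404 0.2216044 ]
tray ((378.3402099609375, -314.61163330078125), (120.80909729003906, 116.04322052001953), 6.743852138519287)
```

Emit:
servo_tool:
  moves:
    - {"grip": 0.03,"travel": [-0.0134,-0.0392,0],"dr": [0,0,0]}
    - {"grip": 0.03,"travel": [-0.0134,-0.0392,0],"dr": [0,0,0]}
    - {"grip": 0.03,"travel": [-0.0134,-0.0392,0],"dr": [0,0,0]}
    - {"grip": 0.03,"travel": [-0.0134,-0.0392,0],"dr": [0,0,0]}
    - {"grip": 0.03,"travel": [-0.0134,-0.0392,0],"dr": [0,0,0]}
    - {"grip": 0.03,"travel": [-0.0134,-0.0392,0],"dr": [0,0,0]}
    - {"grip": 0.03,"travel": [0,0,0.03],"dr": [0,0,0]}
    - {"grip": 0.03,"travel": [0,0,0.03],"dr": [0,0,0]}
    - {"grip": 0.03,"travel": [0,0,0.03],"dr": [0,0,0]}
    - {"grip": 0.03,"travel": [0,0,0],"dr": [0,0,0]}

```text
t: 14.5
ee_pos: [0.3773, -0.3104, 0.1075]
eef_rot: [[-0.202, 0.979, -0.007], [0.979, 0.202, 0.007], [0.008, -0.005, -1.0]]
wrist_force: [-0.9, -0.6, -1.5]
gripper_width: 0.0348
gripper_force: 63.5
```

Run:
```python
from h import *
st((.380,-.3127,.035))
c=manip.camera("side");P=pts(c);hsv=cv2.cvtColor(c["pixels"],cv2.COLOR_BGR2HSV);H,s,v=[hsv[...,i].astype(int) for i in range(3)]
x,y,z=P[...,0],P[...,1],P[...,2]
q=P[(c["depth"]>0)&(H>18)&(H<36)&(s>110)&(np.hypot(x-.38,y+.313)<.06)&(z>.03)&(z<.3)]
print(len(q),q.min(0),q.max(0),np.percentile(q[:,2],[5,25,50,75]))
```

```text
t 14.5 pos [ 0.3773 -0.3104  0.1075] yaw_y 11.66 tilt [-0.007  0.007 -1.   ] F [-0.9 -0.6 -1.5] w 0.0348 q [ 1.4   0.55 -0.94  2.03  0.58  0.87  0.33]
travel tool [-0.0034  0.0026  0.0724]
334 [ 0.34568557 -0.34418137  0.0869119 ] [ 0.41188182 -0.29075192  0.13288402] [0.10064691 0.10331176 0.11015751 0.12860661]
```

Emit:
servo_tool:
  moves:
    - {"grip": 0.03,"travel": [-0.002,0.002,0.02],"dr": [0,0,0]}
    - {"grip": 0.03,"travel": [0,0,0.02],"dr": [0,0,0]}
    - {"grip": 0.03,"travel": [0,0,0.015],"dr": [0,0,0]}
    - {"grip": 0.03,"travel": [0,0,0.01],"dr": [0,0,0]}
    - {"grip": 0.03,"travel": [0,0,0.003],"dr": [0,0,0]}
    - {"grip": 0.03,"travel": [0,0,0],"dr": [0,0,0]}
    - {"grip": 0.03,"travel": [0,0,0],"dr": [0,0,0]}

```text
t: 15.25
ee_pos: [0.3842, -0.3144, 0.0443]
eef_rot: [[-0.203, 0.979, 0.001], [0.979, 0.203, -0.001], [-0.001, 0.001, -1.0]]
wrist_force: [0.4, -0.4, -1.2]
gripper_width: 0.0347
gripper_force: 63.5
```

Run:
```python
from h import *
st((.380,-.3127,.031))
```

```text
t 15.25 pos [ 0.3842 -0.3144  0.0443] yaw_y 11.7 tilt [ 0.001 -0.001 -1.   ] F [ 0.4 -0.4 -1.2] w 0.0347 q [ 1.3   0.64 -0.83  2.05  0.71  0.76  0.23]
travel tool [ 0.0025 -0.0038  0.0133]
```

Emit:
servo_tool:
  moves:
    - {"grip": 0.03,"travel": [0.0025,-0.0035,0.004],"dr": [0,0,0]}
    - {"grip": 0.03,"travel": [0,0,0.004],"dr": [0,0,0]}
    - {"grip": 0.03,"travel": [0,0,0.002],"dr": [0,0,0]}
    - {"grip": 0.03,"travel": [0,0,0],"dr": [0,0,0]}
    - {"grip": 0.03,"travel": [0,0,0],"dr": [0,0,0]}

```text
t: 15.75
ee_pos: [0.3798, -0.3124, 0.0336]
eef_rot: [[-0.203, 0.979, 0.0], [0.979, 0.203, 0.0], [0.0, 0.0, -1.0]]
wrist_force: [0.5, -0.3, -1.1]
gripper_width: 0.0347
gripper_force: 63.6
```

Emit:
servo_tool:
  moves:
    - {"grip": 0.03,"travel": [0,0,0.0015],"dr": [0,0,0]}
    - {"grip": 0.03,"travel": [0,0,0.0015],"dr": [0,0,0]}
    - {"grip": 0.03,"travel": [0,0,0],"dr": [0,0,0]}
    - {"grip": 0.03,"travel": [0,0,0],"dr": [0,0,0]}

```text
t: 16.15
ee_pos: [0.3797, -0.3124, 0.0306]
eef_rot: [[-0.203, 0.979, -0.0], [0.979, 0.203, 0.0], [0.0, -0.0, -1.0]]
wrist_force: [0.0, -0.4, -0.7]
gripper_width: 0.0348
gripper_force: 63.6
```

Emit:
servo_tool:
  moves:
    - {"grip": 0.03,"travel": [0,0,0.001],"dr": [0,0,0]}
    - {"grip": 0.03,"travel": [0,0,0.001],"dr": [0,0,0]}
    - {"grip": 0.03,"travel": [0,0,0],"dr": [0,0,0]}

```text
t: 16.45
ee_pos: [0.3799, -0.3124, 0.0303]
eef_rot: [[-0.203, 0.979, -0.001], [0.979, 0.203, -0.002], [-0.002, -0.002, -1.0]]
wrist_force: [-5.3, 3.0, 22.2]
gripper_width: 0.0345
gripper_force: 66.4
```

Firm contact with the floor. Open partly, lift away and check.

Emit:
servo_tool:
  moves:
    - {"grip": 0.03,"travel": [0,0,-0.001],"dr": [0,0,0]}
    - {"grip": 0.065,"travel": [0,0,-0.0005],"dr": [0,0,0]}
    - {"grip": 0.065,"travel": [0,0,0],"dr": [0,0,0]}
    - {"grip": 0.065,"travel": [0,0,0],"dr": [0,0,0]}
    - {"grip": 0.065,"travel": [0,0,0],"dr": [0,0,0]}
    - {"grip": 0.065,"travel": [0,0,-0.01],"dr": [0,0,0]}
    - {"grip": 0.065,"travel": [0,0,-0.03],"dr": [0,0,0]}
    - {"grip": 0.065,"travel": [0,0,-0.05],"dr": [0,0,0]}
    - {"grip": 0.065,"travel": [0,0,-0.05],"dr": [0,0,0]}
    - {"grip": 0.065,"travel": [0,0,0],"dr": [0,0,0]}

```text
t: 17.45
ee_pos: [0.3838, -0.3143, 0.1765]
eef_rot: [[-0.203, 0.979, 0.008], [0.979, 0.203, -0.007], [-0.009, 0.006, -1.0]]
wrist_force: [0.7, -1.1, -0.1]
gripper_width: 0.065
gripper_force: 0.0
```

Run:
```python
from h import *
st()
I=[]
for n in("side","scene"):
    c=manip.camera(n);P=pts(c);hsv=cv2.cvtColor(c["pixels"],cv2.COLOR_BGR2HSV);H,s,v=[hsv[...,i].astype(int) for i in range(3)]
    x,y,z=P[...,0],P[...,1],P[...,2];ok=c["depth"]>0
    q=P[ok&(H>18)&(H<36)&(s>110)&(np.hypot(x-.38,y+.313)<.06)&(z>.01)&(z<.1)]
    if len(q): f=q[q[:,2]<.034];print(n,len(q),"flange",cv2.minEnclosingCircle((f[:,:2]*1000).astype(np.float32)),"z",np.percentile(q[:,2],[5,50,95]),"plane",np.linalg.lstsq(np.c_[f[:,:2],np.ones(len(f))],f[:,2],rcond=None)[0])
    p=P[((H<6)|(H>174))&(s>150)&(v>60)&ok&(z>.004)&(z<.1)&(np.hypot(x-.56,y+.38)<.06)];print("pack",p.max(0),len(p))
    I.append(c["pixels"][100:300,150:350] if n=="side" else c["pixels"][120:320,120:320])
cv2.imwrite("pics/end.png",cv2.resize(np.hstack(I),(800,400)))
```

```text
t 17.45 pos [ 0.3838 -0.3143  0.1765] yaw_y 11.72 tilt [ 0.008 -0.007 -1.   ] F [ 0.7 -1.1 -0.1] w 0.065 q [ 1.48  0.45 -1.04  1.98  0.47  0.97  0.42]
side 347 flange ((377.013427734375, -302.1590270996094), 44.14687728881836) z [0.02450677 0.03016599 0.05349278] plane [ 0.0161519  -0.01743872  0.01501808]
pack [ 0.57707998 -0.36259659  0.04727397] 184
scene 389 flange ((378.2817077636719, -312.8107604980469), 34.890724182128906) z [0.02416121 0.03016817 0.05479629] plane [-0.00650508 -0.00772333  0.02728684]
pack [ 0.59548677 -0.36187481  0.04860284] 76
```

View pics/end.png

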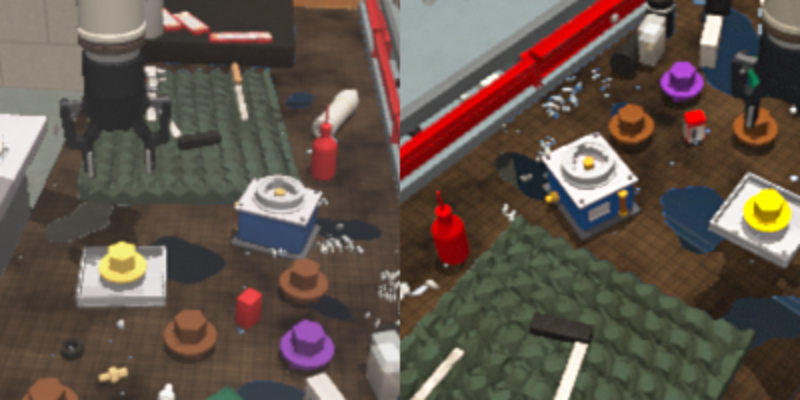

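The cap stands level and centred in the tray (side half (122,265), scene half (768,212)). The pack is upright on the bench at (249,308) and the oil bottle is standing at (325,150). The gripper is clear, so I'm handing in.

```bash
python3 -c "
from bench import manip
print(manip.finish_job())"
```

```text
the job is handed in; nothing more can be done
None
```

The job is handed in, with no verdict returned: in the last pictures the cap stood level and centred in the tray, the red pack stood upright on the bench and the oil bottle was standing; it took about 17.5 s of the 72 s.

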